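# Shut and lock the valve-box hatch

## Task

The hatch of the small stainless valve box has been left standing ajar. Push it down with your fingertips until it is fully shut, then set a fingertip in the slot of the round dial on the hatch and turn the dial clockwise (seen from above) until it stops, so that the slot lies parallel to the hatch's front edge and the hatch is locked. Grip or lift nothing, do not turn the dial before the hatch is shut, and leave the bottles, jar and beaker beside the box where they stand.

Things in the scene. Friction and masses are not known exactly. Their poses are not given: they have to be found in the camera images.
- housing: Valve box, a fixed stainless box 240 (x) by 260 (y) by 110 mm high, open at the top under the hatch. Origin: centre of its underside, on the counter; x points from its front (the robot's side) to the hinge side, z up. It stands anywhere in front of the robot, turned a little either way.
- hatch_hinge (a point): Middle of the hatch's hinge line, fixed on the box at the top of its far wall: 120 mm along the box's x, 110 mm above the counter. The hinge line runs along the box's y. Axes as the box's.
- hatch (a joint): Opening angle of the hatch in rad: 0 is fully shut (lying level on the box), growing as the front edge rises; it starts at 0.35 to 0.7. The hatch is a steel plate 240 mm long from the hinge to its front edge, 260 mm wide and 6 mm thick (underside on the hinge line), 0.7 kg. Its stiff hinge holds it where it is left; about 1 to 4 N down near its front edge moves it.
- hatch_edge (a point): Middle of the hatch's front edge, on its upper face, 240 mm from the hinge; moves with the hatch. Axes as the box's when shut, tilting with the hatch.
- dial (a joint): Angle of the fastener dial in rad: 0 unlocked (slot pointing from the hatch's front edge to its hinge), growing clockwise seen from above to a hard stop at 1.571 (locked, slot parallel to the front edge, cam tongue under the box's keeper). It starts at 0 to 0.25 and stays where it is left; turning it takes about 0.12 N m (4 to 8 N at 30 mm from its axis).
- dial_centre (a point): Centre of the dial's upper face (18 mm above the hatch's). The dial is a smooth pale disc 116 mm across, its axis on the hatch's centre line, 170 mm from the hinge and 70 mm from the front edge. Across it: a straight slot 96 mm long, 34 mm wide, 14 mm deep, closed at both ends; closed fingertips fit. Axes turn with the dial: x along the slot (front to hinge when unlocked), z out of the hatch.
- bottle_a_mid (a point): Bystander: white milk bottle with a pale cap, 60 mm across, 150 mm high, standing loose beside the box; the point lies half-way up.
- bottle_b_mid (a point): Bystander: a second bottle, the same as the first; the point lies half-way up.
- jar_mid (a point): Bystander: lidded glass jar, 68 mm across, 85 mm high; the point lies half-way up.
- beaker_mid (a point): Bystander: open steel beaker, 68 mm across, 90 mm high; the point lies half-way up.

How it is judged:
By the outcome, as a careful person would: the job done as asked, in the order asked, and still so for the second after the job is handed in, with the robot touching nothing.
It also fails if it takes over 48 s, if anything falls off the work surface, if the arm or the gripper's body presses on something with over 40 N, if the wrist force passes 120 N, or if a joint passes its speed limit or range.

## Robot

A 6-joint arm with a two-finger parallel gripper is mounted at the origin on the work surface. World frame = base frame: x ahead of the robot, y to its left, z up, the work surface at z = 0. Lengths are in mm, angles in rad, forces in N, time in s.
With the tool pointing down it reaches from about 350 to 775 mm from the base axis. Payload 7.3 kg.
Tool frame: the origin (TCP) lies at the very end of the fingers, on their centre line; the grasp point (between the pads) lies grip_point_offset behind it (grip_point_offset is the distance from the TCP to the grasp point, in mm); x points along the fingers, z is the direction in which the jaws open and shut, and the axes are right-handed (so a half turn about x gives the same grasp; the last joint's range is limited). The gripper opens to 92 mm and grips with 3 to 60 N. Pads are 19 mm wide; open, the fingers measure 130 mm over their backs; the gripper's body (75 mm by 190 mm) begins 47 mm behind the grasp point.
Start: joints at [1.137, 0.342, 1.524, -0, 1.275, -0.146], TCP at [149.003, 503.431, 226.741] pointing down, gripper open.
Joint ranges: [-2.53, 2.53], [-0.77, 2.02], [0.04, 2.7], [-1, 4.14], [0.28, 2.66], [-3.11, 3.11]. Speed limits (rad/s): [2.57, 2.57, 3.14, 3.14, 3.14, 3.14].

## Interface

Orientations are given as [roll, pitch, yaw] about the fixed x, y, z axes, in that order (R = Rz(yaw) Ry(pitch) Rx(roll)).
In Python, from plant import * gives the robot as it stands.
- The arm moves only by the tool send_rows, never from a script. Its argument "series" is text: rows parted by semicolons, each of 5 numbers parted by spaces: the gripper's target within -1 to 1 (fully open at 1, half-way at 0, shut at -1), then the shift along the tool's x, y, z in units of 30 mm (1.0 is 30 mm), then the turn about the tool's x in units of 5 degrees (1.0 is 5 degrees). A call has 1 to 8 rows; each row is the pose to reach, as a shift and turn from the pose commanded when the call began, along the tool's axes at that moment; what a row does not reach only later rows make up. A row lasts 1/8 s, in which the tool goes at most 62.5 mm and 10.7 degrees, less where a joint would pass 70% of its speed; a pose out of reach is approached as far as the arm can. A call with a gripper value outside its range is refused whole. The fingers move at their own pace and stop on an object; the grip force is fixed at half the most. Time passes only in rows, so rows that repeat a pose let the fingers close. It gives the time, the measured TCP pose, the force and the opening at its end, in the units of the state.
- get_obs(): the state, without advancing time (a new reading comes with each control period).
- capture(name): name is "side" or "top"; returns a dict with "pixels" (420x560x3 uint8, red, green, blue), "mtx" (3x3 intrinsics, pixels), "k1" (the pictures are not rectified: a ray, as slopes to the right and down, at radius r is drawn at 1 + k1 r^2 times it, then the intrinsics apply), "R" (3x3) and "t" (3): a world point X has camera coordinates R X + t. Camera axes: x right, y down, z forward; pixel columns grow to the right and rows downward; lengths in mm; the calibration is good to about 2 mm. A picture is of the moment at which its call begins. There is no depth.
- close_job(): hands the job in, once; it reports no verdict.
Trained networks look in a picture, given as the dict that the camera call returned (one of the last four; its "shot" number tells which), for a name from the list of things; names that differ only in an ending like _2 or _b are one class to them, and where a whole thing is asked for, a point or a joint stands for the part that bears it (a point fixed in the world has none). Each returns a list of dicts, best first, with "score" (0 to 1); they miss things now and then, are a little off and sometimes report something else, mostly with a low value. They report only what shows in the picture. A call takes as long as a camera call.
- cut_out(picture, thing): "pixels" (420x560 bool, what is visible of it).
- place_of(picture, thing): "point" ([x, y, z] in mm, in world coordinates, good to about 4 mm: a listed point, or the origin of a listed thing).
The state is a dict: "time": time; "joint_positions": joint angles; "dq": joint speeds; "tau": joint torques, N m; "tool_pos": TCP position; "tcp_rot": TCP orientation; "contact_force": force on the tool from outside, world axes, zero at the start; "moment": the same for the moment, N m; "grip_width": finger opening in mm.
Only numpy, scipy, OpenCV 4.12 (cv2) and the standard library are available. Lean on these libraries where they do the work, as an engineer would, in place of code of your own. Each camera call takes 0.05 s, during which the arm holds its last target.

## Working session

There is one attempt and no reset: what is moved stays moved. The work goes in short steps, Python scripts to look and compute and a tool call to move; the robot and the scene stay as the last step left them, time stands still between calls to the robot, and variables do not carry over. Pictures are saved under pics/ and viewed, and the job is handed in when it is done.

Besides the shell and the picture viewer there is one more tool, called as name(argument=value, ...), one argument or row to a line, values as JSON. send_rows: Moves the arm, as the interface text tells. Its arguments: {"type":"object","properties":{"series":{"type":"string"}},"required":["series"]}

```bash
ls; mkdir -p pics
python3 - <<'E'
from plant import *
import cv2, numpy as np
s=get_obs()
for k in s: print(k,s[k])
for n in("side","top"):
    p=capture(n); cv2.imwrite(f"pics/{n}0.png",cv2.cvtColor(p["pixels"],cv2.COLOR_RGB2BGR))
    print(n,p["k1"],p["mtx"],p["R"],p["t"])
    for th in ["housing","hatch_hinge","hatch_edge","dial_centre","bottle_a_mid","jar_mid","beaker_mid"]:
        print(th,[(np.round(d["point"]),round(d["score"],2)) for d in place_of(p,th)][:3])
E
```

```text
pics
time 0.0
joint_positions [ 1.13697056e+00  3.42722008e-01  1.52504889e+00 -3.11934975e-05
  1.27535943e+00 -1.45963260e-01]
dq [ 5.09007181e-04 -5.56257924e-04  1.06789584e-03  9.59584827e-05
 -3.23010528e-05  4.15357301e-04]
tau [-1.50034080e-03 -4.31252396e+01 -2.44221425e+01  7.14628561e-02
  5.61212772e-02 -1.30061912e-04]
tool_pos [148.84376256 503.02941033 226.03419599]
tcp_rot [ 3.01502507  1.56925836 -1.98521731]
contact_force [-0.61553459  0.34980882  0.24468952]
moment [ 0.02886991  0.00280194 -0.00389132]
grip_width 91.73764993703504
side -0.010005353007223418 [[461.01493165   0.         282.71308774]
 [  0.         461.01493165 200.62376592]
 [  0.           0.           1.        ]] [[ 0.76875309 -0.63937801  0.0146438 ]
 [-0.42838843 -0.53180218 -0.73052707]
 [ 0.47487055  0.55532171 -0.68272671]] [-432.11645988  353.51192771  904.45100391]
housing [(array([581., -59.,  -1.]), 0.76), (array([694., -96., 109.]), 0.52)]
hatch_hinge [(array([697., -97., 110.]), 0.78)]
hatch_edge [(array([494., -32., 229.]), 0.76)]
dial_centre [(array([562., -53., 213.]), 0.75)]
bottle_a_mid [(array([ 407., -308.,   76.]), 0.81)]
jar_mid [(array([ 574., -285.,   40.]), 0.6)]
beaker_mid [(array([725., 162.,  45.]), 0.71)]
top -0.15237367240739486 [[463.33521852   0.         281.41493839]
 [  0.         463.33521852 213.51226082]
 [  0.           0.           1.        ]] [[-0.0024813  -0.9999481   0.00988176]
 [-0.99764043  0.00179733 -0.0686319 ]
 [ 0.06861058 -0.01002874 -0.99759311]] [  57.24482887  574.26660202 1119.09541381]
housing []
hatch_hinge [(array([692., -97., 109.]), 0.7)]
hatch_edge [(array([498., -35., 225.]), 0.92)]
dial_centre [(array([560., -56., 213.]), 0.56), (array([496., -32., 226.]), 0.31)]
bottle_a_mid [(array([ 408., -311.,   72.]), 0.56)]
jar_mid [(array([ 575., -288.,   45.]), 0.67), (array([ 410., -310.,   74.]), 0.58)]
beaker_mid [(array([730., 162.,  42.]), 0.56)]
```

View pics/side0.png

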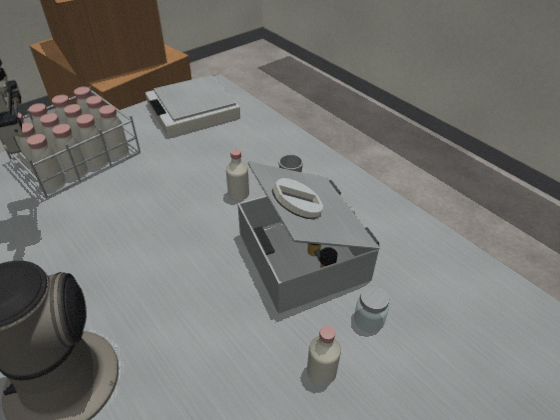

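View pics/top0.png

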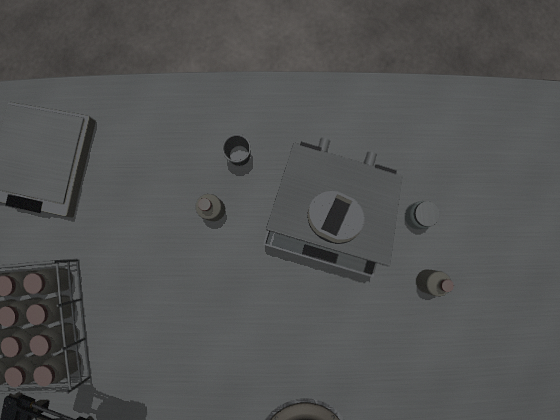

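Side view: the box is at the picture's centre with the hatch ajar and the dial at about (298,197). Top view: the dial is at (336,217), and the slot runs roughly front to hinge. The bottles are at (209,207) and (438,284), the beaker at (237,150) and the jar at (425,214). The hinge and edge points give a box yaw of about -0.31 and a hatch angle of about 0.48, which fits the given sizes.

```bash
cat > h.py <<'E'
from plant import *
import numpy as np, cv2
from scipy.spatial.transform import Rotation as Ro
hinge=np.array([694.5,-97,110.]); edge=np.array([496,-33.5])
def box():
    ex=hinge[:2]-edge; ex/=np.linalg.norm(ex); return ex,np.array([-ex[1],ex[0]])
def st():
    s=get_obs(); R=Ro.from_euler('xyz',s['tcp_rot']).as_matrix(); return s,np.array(s['tool_pos']),R
def plan(P,zdir):
    """row numbers to reach P with tool z along +-zdir (world xy)"""
    s,p,R=st(); d=R.T@(np.array(P)-p)/30
    z=R.T@np.array([zdir[0],zdir[1],0]); a=np.degrees(np.arctan2(-z[1],z[2]))/5
    print('shift',np.round(d,2),'turn',round(a,2),'or',round(a-np.sign(a)*36,2),'q6',round(s['joint_positions'][5],3))
def show():
    s,p,R=st(); print('t',s['time'],'p',np.round(p,1),'F',np.round(s['contact_force'],1),'w',round(s['grip_width'],1)); print(np.round(R,3)); print(np.round(s['joint_positions'],2))
E
python3 - <<'E'
from h import *
try: print(grip_point_offset)
except Exception as e: print(e)
import plant; print([n for n in dir(plant) if n[0]!='_'])
show(); ex,ey=box(); print(ex,ey,np.arctan2(ex[1],ex[0]))
for lat in(95,-95):
  P=np.r_[hinge[:2]-185*ex+lat*ey,250]; print(P); plan(P,ey)
E
```

```text
18.8
['Unreachable', 'capture', 'close_job', 'cut_out', 'get_obs', 'grip_point_offset', 'place_of']
t 0.8 p [149.  503.4 226.8] F [0.  0.  0.7] w 92.0
[[ 0.    -0.959  0.284]
 [ 0.     0.284  0.959]
 [-1.    -0.     0.   ]]
[ 1.14  0.34  1.52 -0.    1.28 -0.15]
[ 0.952452   -0.30468867] [0.30468867 0.952452  ] -0.30961154521906564
[547.24180421  49.85034481 250.        ]
shift [ -0.78 -17.02 -10.73] turn 0.25 or -35.75 q6 -0.146
[ 489.35095597 -131.1155351   250.        ]
shift [ -0.78 -16.88 -17.06] turn 0.25 or -35.75 q6 -0.146
```

send_rows(
  series="-1 -1.3 -1.5 -1 0; -1 -1.3 -3.5 -2.2 0; -1 -1.3 -5.3 -3.3 0; -1 -1.3 -7 -4.4 0.2; -1 -1.3 -8.7 -5.5 0.2; -1 -1.3 -10.4 -6.6 0.2; -1 -1.3 -12.1 -7.7 0.2; -1 -1.3 -13.8 -8.7 0.2",
)

```text
time: 1.8
tool_pos: [472.1, 134.8, 266.0]
tcp_rot: [-0.81, 1.57, 0.456]
contact_force: [1.3, 1.0, 0.2]
grip_width: 16.3
```

Run:
```python
from h import *
show(); ex,ey=box()
P=np.r_[hinge[:2]-185*ex+95*ey,250]; plan(P,ey)
```

```text
t 1.8 p [472.1 134.8 266. ] F [1.3 1.  0.2] w 16.3
[[ 0.001 -0.954  0.301]
 [ 0.     0.301  0.954]
 [-1.    -0.001  0.001]]
[ 0.12  0.25  1.54  0.    1.35 -1.14]
shift [ 0.54 -3.24 -1.95] turn 0.05 or -35.95 q6 -1.144
```

send_rows(
  series="-1 0 -1.6 -1 0; -1 0 -3.2 -1.95 0; -1 0 -3.24 -1.95 0; -1 0.5 -3.24 -1.95 0; -1 0.9 -3.24 -1.95 0; -1 1.2 -3.24 -1.95 0",
)

```text
time: 2.55
tool_pos: [545.2, 52.7, 228.7]
tcp_rot: [1.671, 1.57, 2.939]
contact_force: [0.0, 0.2, -0.1]
grip_width: 0.5
```

Run:
```python
from h import *
show()
p=capture("side"); cv2.imwrite("pics/s1.png",cv2.cvtColor(p["pixels"],cv2.COLOR_RGB2BGR))
```

```text
t 2.55 p [545.2  52.7 228.7] F [ 0.   0.2 -0.1] w 0.5
[[-0.001 -0.954  0.299]
 [ 0.     0.299  0.954]
 [-1.     0.001 -0.   ]]
[-0.04  0.38  1.46  0.    1.3  -1.31]
```

View pics/s1.png

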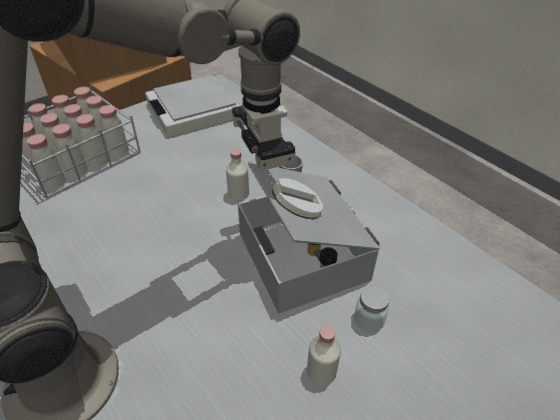

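The closed gripper is over the hatch's left part, near (275,165), clear of the dial and the bottle at (237,175). Next I press down.

send_rows(
  series="-1 0.25 0 0 0; -1 0.5 0 0 0; -1 0.75 0 0 0; -1 1 0 0 0; -1 1.25 0 0 0; -1 1.5 0 0 0; -1 1.75 0 0 0; -1 2 0 0 0",
)

```text
time: 3.6
tool_pos: [546.1, 51.6, 169.2]
tcp_rot: [1.264, 1.571, 2.53]
contact_force: [-1.0, -0.2, 0.8]
grip_width: 0.6
```

Run:
```python
from h import *
show()
p=capture("side"); cv2.imwrite("pics/s2.png",cv2.cvtColor(p["pixels"],cv2.COLOR_RGB2BGR))
for th in ["hatch_edge","bottle_b_mid"]: print(th,[(np.round(d["point"]),round(d["score"],2)) for d in place_of(p,th)][:3])
```

```text
t 3.6 p [546.1  51.6 169.2] F [-1.  -0.2  0.8] w 0.6
[[-0.    -0.954  0.301]
 [ 0.     0.301  0.954]
 [-1.     0.     0.   ]]
[-0.05  0.44  1.55  0.    1.16 -1.31]
hatch_edge [(array([472., -26., 179.]), 0.55), (array([698., -99., 109.]), 0.18)]
bottle_b_mid [(array([585., 224.,  79.]), 0.77)]
```

View pics/s2.png

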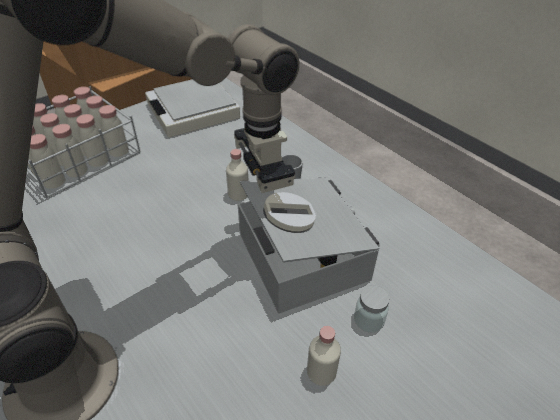

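The hatch is coming down: its edge is now at z of about 179. I keep pressing.

send_rows(
  series="-1 0.25 0 0 0; -1 0.5 0 0 0; -1 0.75 0 0 0; -1 1 0 0 0; -1 1.2 0 0 0; -1 1.4 0 0 0; -1 1.55 0 0 0; -1 1.65 0 0 0",
)

```text
time: 4.75
tool_pos: [546.0, 51.6, 119.9]
tcp_rot: [1.533, 1.571, 2.799]
contact_force: [-0.1, 0.5, 1.4]
grip_width: 0.1
```

send_rows(
  series="-1 0.06 0 0 0; -1 0.12 0 0 0; -1 0.16 0 0 0; -1 0.16 0 0 0",
)

```text
time: 5.25
tool_pos: [546.2, 51.6, 116.2]
tcp_rot: [-1.29, 1.57, -0.025]
contact_force: [-2.7, -0.6, 6.8]
grip_width: 0.6
```

send_rows(
  series="-1 0.04 0 0 0; -1 0.08 0 0 0; -1 0.08 0 0 0",
)

```text
time: 5.62
tool_pos: [546.3, 51.6, 116.0]
tcp_rot: [-1.373, 1.569, -0.107]
contact_force: [-10.0, -0.9, 22.7]
grip_width: 0.4
```

Run:
```python
from h import *
show()
p=capture("side"); cv2.imwrite("pics/s3.png",cv2.cvtColor(p["pixels"],cv2.COLOR_RGB2BGR))
for th in ["hatch_edge","dial_centre","hatch_hinge"]: print(th,[(np.round(d["point"]),round(d["score"],2)) for d in place_of(p,th)][:3])
```

```text
t 5.625 p [546.3  51.6 116. ] F [-10.   -0.9  22.7] w 0.4
[[ 0.002 -0.954  0.3  ]
 [-0.     0.3    0.954]
 [-1.    -0.002  0.   ]]
[-0.05  0.49  1.61 -0.    1.03 -1.31]
hatch_edge [(array([463., -24., 116.]), 0.76)]
dial_centre [(array([528., -46., 137.]), 0.76)]
hatch_hinge [(array([698., -95., 110.]), 0.83)]
```

View pics/s3.png

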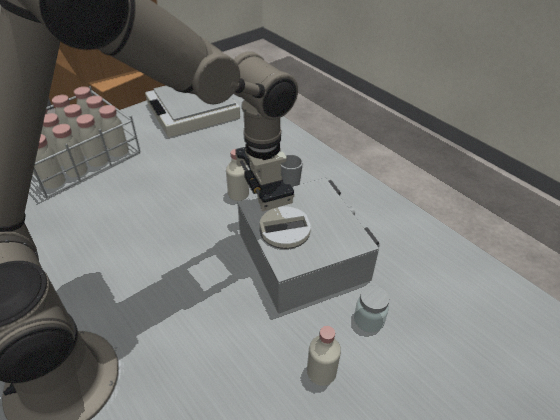

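The hatch is shut: the edge is at z 116, the tip at 116.0, and the force has risen to 23 N against the stop. I lift off and measure the dial.

send_rows(
  series="-1 -0.5 0 0 0; -1 -1.5 0 0 0; -1 -2.3 0 0 0; -1 -2.3 0 0.7 0;-1 -2.3 0 1.5 0; -1 -2.3 0 1.5 0",
)

```text
time: 6.58
tool_pos: [559.6, 96.6, 180.8]
tcp_rot: [1.505, 1.569, 2.773]
contact_force: [-0.1, 0.3, -0.7]
grip_width: 0.1
```

```bash
python3 - <<'E'
from h import *
show()
for n in("side","top"):
    p=capture(n); cv2.imwrite(f"pics/{n}4.png",cv2.cvtColor(p["pixels"],cv2.COLOR_RGB2BGR)); np.save(f"{n}4.npy",p["pixels"])
    for th in ["hatch_edge","dial_centre","hatch_hinge"]: print(th,[(np.round(d["point"],1),round(d["score"],2)) for d in place_of(p,th)][:2])
    # rectify dial top plane z=134 : 200x200mm at 3px/mm about (530,-45)
    X,Y=np.meshgrid(np.arange(-80,80,.33),np.arange(-80,80,.33))  # rows: x down->flip
    W=np.stack([530-Y,-45-X,np.full_like(X,134)],-1)
    C=W@p["R"].T+p["t"]; s=C[...,:2]/C[...,2:]; s=s*(1+p["k1"]*(s**2).sum(-1,keepdims=True))
    uv=(s@p["mtx"][:2,:2].T+p["mtx"][:2,2]).astype(np.float32)
    im=cv2.remap(p["pixels"],uv[...,0],uv[...,1],cv2.INTER_LINEAR)
    cv2.imwrite(f"pics/rect_{n}4.png",cv2.cvtColor(im,cv2.COLOR_RGB2BGR))
E
python3 -c "
import cv2,numpy as np
a=cv2.imread('pics/rect_side4.png');b=cv2.imread('pics/rect_top4.png');c=np.hstack([a,b]);cv2.imwrite('pics/r4.png',cv2.resize(c,(800,400)))"
```

```text
t 6.575 p [559.6  96.6 180.8] F [-0.1  0.3 -0.7] w 0.1
[[-0.001 -0.954  0.298]
 [ 0.     0.298  0.954]
 [-1.     0.001  0.   ]]
[ 0.04  0.46  1.47  0.    1.21 -1.23]
hatch_edge [(array([463. , -21.7, 115.1]), 0.66)]
dial_centre [(array([528.5, -48.5, 141.8]), 0.61), (array([ 409.3, -306.2,   77.2]), 0.28)]
hatch_hinge [(array([ 409.4, -307.8,   75.2]), 0.62), (array([693.9, -96.1, 108.4]), 0.61)]
hatch_edge [(array([467.3, -26. , 114.1]), 0.61)]
dial_centre [(array([525.9, -49.2, 132.4]), 0.95), (array([466.6, -25.1, 116.7]), 0.33)]
hatch_hinge [(array([694.5, -96.3, 111.7]), 0.73)]
```

View pics/r4.png

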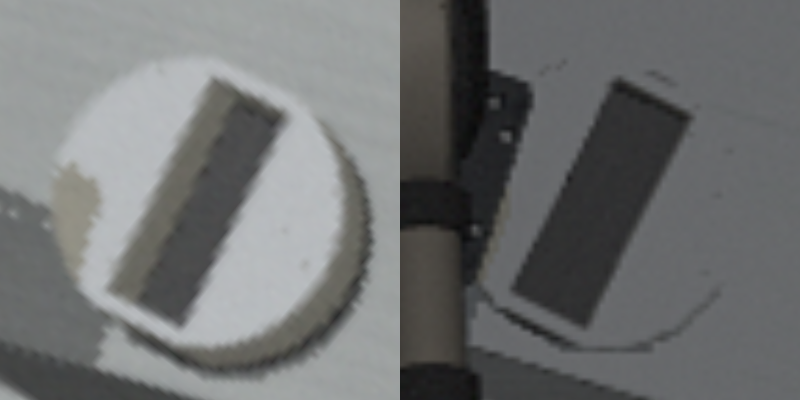

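View pics/top4.png

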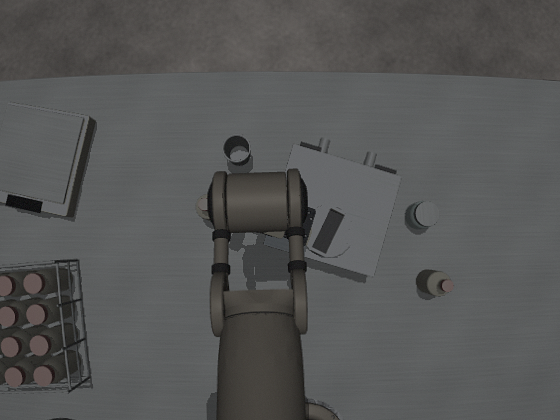

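From both rectified views, the slot's corners put its centre at about (528.7,-44.8) with yaw -0.46. The box yaw is -0.306, so the dial angle is about 0.155 and the dial hasn't been turned. The slot measures 95 mm, as it should. I'll enter its front end, about 24 mm from the centre, with the jaw axis along the slot.

```bash
cat >> h.py <<'E'
c=np.array([529.3,-45.0]); 
def orb(phi,r,push=0):
    u=np.array([np.cos(phi),np.sin(phi)]); t=np.array([u[1],-u[0]]); return c+r*u+push*t,u
E
python3 - <<'E'
from h import *
P,u=orb(2.680,24); print(P); plan(np.r_[P,165],u)
E
```

```text
[507.81173666 -34.31100853]
shift [ 0.57  0.36 -4.6 ] turn -16.22 or 19.78 q6 -1.233
```

send_rows(
  series="-1 0 0 -0.8 -2; -1 0 0.1 -1.8 -4; -1 0 0.2 -2.8 -6; -1 0 0.3 -3.8 -8.1; -1 0 0.36 -4.6 -10.2; -1 0 0.36 -4.6 -12.3; -1 0 0.36 -4.6 -14.4; -1 0.4 0.36 -4.6 -16.2",
)

```text
time: 7.98
tool_pos: [508.4, -34.4, 170.8]
tcp_rot: [-2.869, 1.568, -0.186]
contact_force: [0.3, 0.3, -0.5]
grip_width: 0.4
```

send_rows(
  series="-1 0 0 0 0; -1 0 0 0 0",
)

```text
time: 8.22
tool_pos: [508.0, -34.0, 170.3]
tcp_rot: [-2.604, 1.57, 0.072]
contact_force: [0.3, -0.1, -0.6]
grip_width: 0.4
```

Run:
```python
from h import *
show()
P,u=orb(2.680,24); print(P); plan(np.r_[P,137],u)
for n in("side",):
    p=capture(n); cv2.imwrite(f"pics/{n}5.png",cv2.resize(cv2.cvtColor(p["pixels"],cv2.COLOR_RGB2BGR)[120:320,190:410],(770,700)[:2])[:600])
```

```text
t 8.225 p [508.  -34.  170.3] F [ 0.3 -0.1 -0.6] w 0.4
[[ 0.    -0.449 -0.894]
 [ 0.    -0.894  0.449]
 [-1.    -0.    -0.   ]]
[-0.22  0.37  1.65  0.    1.12 -2.89]
[507.81173666 -34.31100853]
shift [1.11 0.01 0.  ] turn -0.05 or 35.95 q6 -2.894
```

View pics/side5.png

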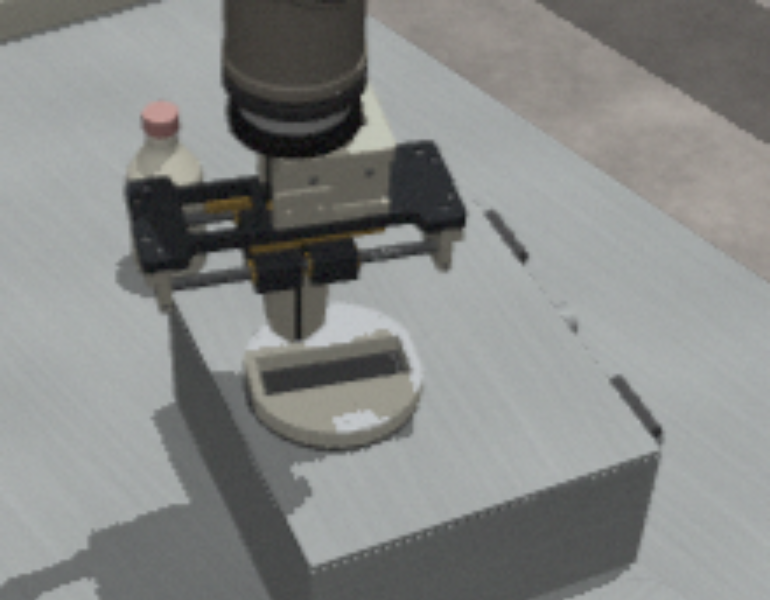

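The tapered closed fingertips, at about (297,335) in the enlargement, are above the front end of the slot. I lower them into it.

send_rows(
  series="-1 0.4 0 0 0; -1 0.8 0 0 0; -1 1.1 0 0 0; -1 1.25 0 0 0; -1 1.4 0 0 0; -1 1.53 0 0 0; -1 1.53 0 0 0",
)

```text
time: 9.15
tool_pos: [507.8, -33.8, 123.9]
tcp_rot: [0.03, 1.57, 2.71]
contact_force: [1.0, -0.3, 0.4]
grip_width: 0.3
```

Run:
```python
from h import *
show()
R0=None
s,p,R=st()
# orbit plan: pushes ramp 0->8 then arc; in tool axes of now
for phi,push in [(2.68,0),(2.60,5),(2.45,8),(2.27,8.5),(2.09,8.5),(1.92,8.5),(1.74,8.5),(1.57,8.5),(1.41,9),(1.265,9.5)]:
    P,u=orb(phi,24,push); d=R.T@(np.r_[P,p[2]]-p)/30; z=R.T@np.r_[u,0]
    print(phi,push,np.round(d,2),round(np.degrees(np.arctan2(-z[1],z[2]))/5,2))
for n in("side",):
    p=capture(n); cv2.imwrite(f"pics/{n}6.png",cv2.resize(cv2.cvtColor(p["pixels"],cv2.COLOR_RGB2BGR)[120:320,190:410],(770,700)[:2])[:600])
```

```text
t 9.15 p [507.8 -33.8 123.9] F [ 1.  -0.3  0.4] w 0.3
[[-0.    -0.446 -0.895]
 [ 0.    -0.895  0.446]
 [-1.     0.     0.   ]]
[-0.22  0.42  1.71  0.    1.01 -2.9 ]
2.68 0 [-0.    0.01 -0.01] -0.01
2.6 5 [-0.   -0.22 -0.02] 0.91
2.45 8 [-0.   -0.43 -0.09] 2.63
2.27 8.5 [-0.   -0.56 -0.19] 4.69
2.09 8.5 [-0.   -0.67 -0.3 ] 6.75
1.92 8.5 [-0.   -0.74 -0.42] 8.7
1.74 8.5 [-0.   -0.8  -0.56] 10.76
1.57 8.5 [-0.   -0.83 -0.71] 12.71
1.41 9 [-0.   -0.84 -0.86] 14.54
1.265 9.5 [-0.   -0.83 -1.  ] 16.21
```

View pics/side6.png

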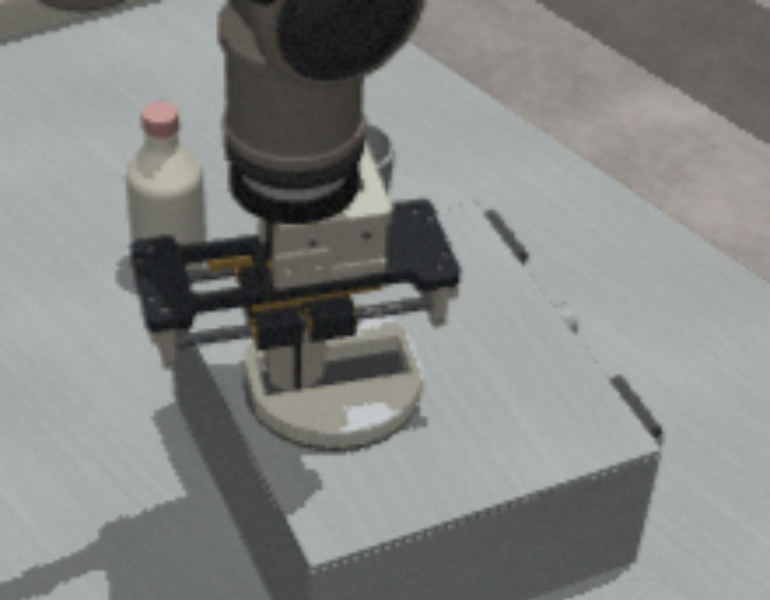

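The fingertip is in the slot, 10 mm deep and without contact. I turn clockwise along the arc at about half speed.

send_rows(
  series="-1 0 -0.12 -0.01 0.5; -1 0 -0.22 -0.02 0.9; -1 0 -0.33 -0.05 1.7; -1 0 -0.43 -0.09 2.6; -1 0 -0.5 -0.14 3.6; -1 0 -0.56 -0.19 4.7; -1 0 -0.62 -0.25 5.7; -1 0 -0.67 -0.3 6.7",
)

```text
time: 10.2
tool_pos: [523.8, -21.1, 124.3]
tcp_rot: [1.698, 1.568, -2.494]
contact_force: [-4.9, -5.4, 2.0]
grip_width: 0.6
```

Run:
```python
from h import *
show()
s,p,R=st()
for phi,push in [(2.09,8.5),(2.0,8.5),(1.92,8.5),(1.83,8.5),(1.74,8.5),(1.65,8.5),(1.57,8.5),(1.49,8.8),(1.41,9),(1.33,9),(1.265,9.5),(1.265,12)]:
    P,u=orb(phi,24,push); d=R.T@(np.r_[P,p[2]]-p)/30; z=R.T@np.r_[u,0]
    print(phi,push,np.round(d,2),round(np.degrees(np.arctan2(-z[1],z[2]))/5,2))
for n in("side",):
    p=capture(n); cv2.imwrite(f"pics/{n}7.png",cv2.resize(cv2.cvtColor(p["pixels"],cv2.COLOR_RGB2BGR)[120:320,190:410],(770,700)[:2])[:600])
```

```text
t 10.2 p [523.8 -21.1 124.3] F [-4.9 -5.4  2. ] w 0.6
[[-0.003 -0.867 -0.498]
 [-0.002 -0.498  0.867]
 [-1.     0.003 -0.   ]]
[-0.19  0.45  1.67 -0.    1.03 -2.28]
2.09 8.5 [-0.   -0.05  0.02] 0.02
2.0 8.5 [-0.   -0.12 -0.01] 1.05
1.92 8.5 [-0.   -0.18 -0.04] 1.97
1.83 8.5 [-0.   -0.24 -0.08] 3.0
1.74 8.5 [-0.   -0.31 -0.13] 4.03
1.65 8.5 [-0.   -0.36 -0.18] 5.06
1.57 8.5 [-0.   -0.41 -0.23] 5.98
1.49 8.8 [-0.   -0.46 -0.29] 6.9
1.41 9 [-0.   -0.5  -0.35] 7.81
1.33 9 [-0.   -0.53 -0.41] 8.73
1.265 9.5 [-0.   -0.57 -0.47] 9.47
1.265 12 [-0.   -0.62 -0.54] 9.47
```

View pics/side7.png

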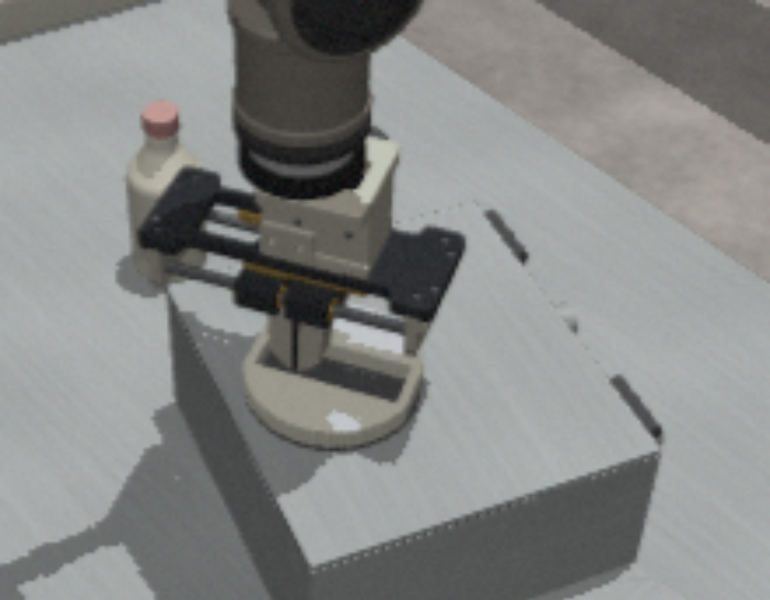

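The dial is following, and the force is about 7 N, as expected. I continue the arc.

send_rows(
  series="-1 0 -0.07 -0.03 1; -1 0 -0.13 -0.06 2; -1 0 -0.19 -0.1 3; -1 0 -0.26 -0.15 4; -1 0 -0.31 -0.2 5; -1 0 -0.36 -0.25 6; -1 0 -0.41 -0.31 6.9; -1 0 -0.45 -0.37 7.8",
)

```text
time: 11.25
tool_pos: [540.8, -22.2, 124.0]
tcp_rot: [1.396, 1.568, 2.808]
contact_force: [-4.0, 0.9, 1.7]
grip_width: 0.1
```

Run:
```python
from h import *
show()
s,p,R=st()
for phi,push in [(1.41,9),(1.33,9),(1.265,9.5),(1.265,12),(1.24,12),(1.2,12)]:
    P,u=orb(phi,24,push); d=R.T@(np.r_[P,p[2]]-p)/30; z=R.T@np.r_[u,0]
    print(phi,push,np.round(d,2),round(np.degrees(np.arctan2(-z[1],z[2]))/5,2))
for n in("side",):
    p=capture(n); cv2.imwrite(f"pics/{n}8.png",cv2.resize(cv2.cvtColor(p["pixels"],cv2.COLOR_RGB2BGR)[120:320,190:410],(770,700)[:2])[:600])
```

```text
t 11.25 p [540.8 -22.2 124. ] F [-4.   0.9  1.7] w 0.1
[[-0.003 -0.987  0.159]
 [ 0.001  0.159  0.987]
 [-1.     0.003  0.001]]
[-0.18  0.48  1.62  0.    1.05 -1.59]
1.41 9 [-0.   -0.04 -0.01] 0.02
1.33 9 [-0.   -0.11 -0.04] 0.93
1.265 9.5 [-0.   -0.17 -0.07] 1.68
1.265 12 [-0.   -0.25 -0.08] 1.68
1.24 12 [-0.   -0.27 -0.09] 1.96
1.2 12 [-0.   -0.3  -0.11] 2.42
```

View pics/side8.png

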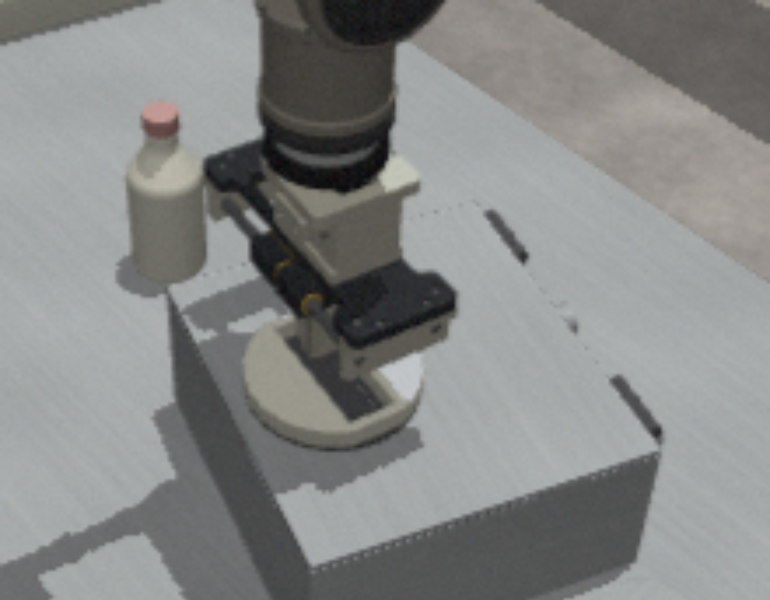

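send_rows(
  series="-1 0 -0.04 -0.02 0.5; -1 0 -0.07 -0.03 0.9; -1 0 -0.11 -0.05 1.3; -1 0 -0.14 -0.06 1.7; -1 0 -0.18 -0.07 1.7; -1 0 -0.22 -0.08 1.7; -1 0 -0.22 -0.08 1.7",
)

```text
time: 12.18
tool_pos: [543.9, -24.2, 123.4]
tcp_rot: [1.554, 1.56, 2.822]
contact_force: [-13.7, 6.4, 5.6]
grip_width: 0.3
```

send_rows(
  series="-1 0 -0.04 0 0; -1 0 -0.08 0 0; -1 0 -0.08 0 0",
)

```text
time: 12.55
tool_pos: [544.0, -24.3, 123.1]
tcp_rot: [1.59, 1.555, 2.858]
contact_force: [-20.2, 6.8, 9.2]
grip_width: 0.5
```

The force rises from 15 N to 21 N with no further motion, so the dial is at its hard stop. I back off from the wall, lift out and check.

send_rows(
  series="-1 0 0.15 0 0; -1 0 0.3 0 0; -1 0 0.35 0 0; -1 -0.3 0.35 0 0; -1 -0.8 0.35 0 0; -1 -1.5 0.35 0 0; -1 -2.2 0.35 0.8 0; -1 -2.4 0.35 2.2 0",
)

```text
time: 13.55
tool_pos: [561.8, 38.8, 199.2]
tcp_rot: [-1.377, 1.566, -0.114]
contact_force: [0.4, -0.4, -0.4]
grip_width: 0.3
```

send_rows(
  series="-1 0 0 1 0; -1 0 0 2.2 0; -1 0 0 2.5 0; -1 0 0 2.5 0",
)

```text
time: 14.05
tool_pos: [583.0, 110.8, 196.6]
tcp_rot: [-1.655, 1.57, -0.389]
contact_force: [0.7, -0.6, -0.6]
grip_width: 0.6
```

Run:
```python
from h import *
show(); ims=[]
for n in("side","top"):
    p=capture(n); cv2.imwrite(f"pics/{n}9.png",cv2.cvtColor(p["pixels"],cv2.COLOR_RGB2BGR))
    for th in ["hatch_edge","dial_centre","bottle_a_mid","jar_mid","beaker_mid"]: print(th,[(np.round(d["point"],1),round(d["score"],2)) for d in place_of(p,th)][:2])
    X,Y=np.meshgrid(np.arange(-80,80,.4),np.arange(-80,80,.4)); W=np.stack([530-Y,-45-X,np.full_like(X,134)],-1)
    C=W@p["R"].T+p["t"]; s=C[...,:2]/C[...,2:]; s=s*(1+p["k1"]*(s**2).sum(-1,keepdims=True))
    uv=(s@p["mtx"][:2,:2].T+p["mtx"][:2,2]).astype(np.float32)
    ims.append(cv2.cvtColor(cv2.remap(p["pixels"],uv[...,0],uv[...,1],cv2.INTER_LINEAR),cv2.COLOR_RGB2BGR))
cv2.imwrite("pics/r9.png",np.hstack(ims))
```

```text
t 14.05 p [583.  110.8 196.6] F [ 0.7 -0.6 -0.6] w 0.6
[[ 0.001 -0.954  0.3  ]
 [-0.     0.3    0.954]
 [-1.    -0.001 -0.   ]]
[ 0.06  0.49  1.37 -0.    1.28 -1.21]
hatch_edge [(array([465.8, -24.1, 114.1]), 0.6)]
dial_centre [(array([528.6, -47.5, 137. ]), 0.97)]
bottle_a_mid [(array([ 406.4, -308.2,   77.1]), 0.71), (array([584.9, 226.4,  76.9]), 0.56)]
jar_mid [(array([ 574.8, -289. ,   37.6]), 0.67)]
beaker_mid [(array([726.4, 162.2,  43. ]), 0.64)]
hatch_edge [(array([466.7, -24. , 114.9]), 0.96), (array([526.7, -47.9, 132.4]), 0.56)]
dial_centre [(array([527.1, -49.4, 134.6]), 0.68)]
bottle_a_mid [(array([ 410.1, -307.4,   70.7]), 0.71)]
jar_mid [(array([ 573.2, -290.5,   45.4]), 0.69)]
beaker_mid [(array([731.2, 163.4,  42.2]), 0.87)]
```

View pics/r9.png

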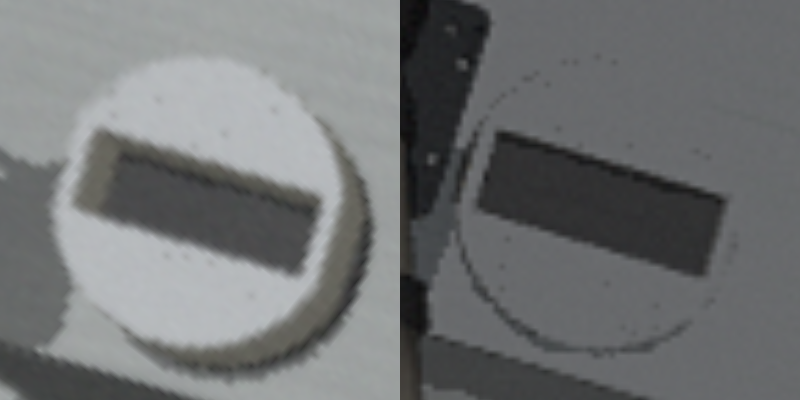

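View pics/side9.png

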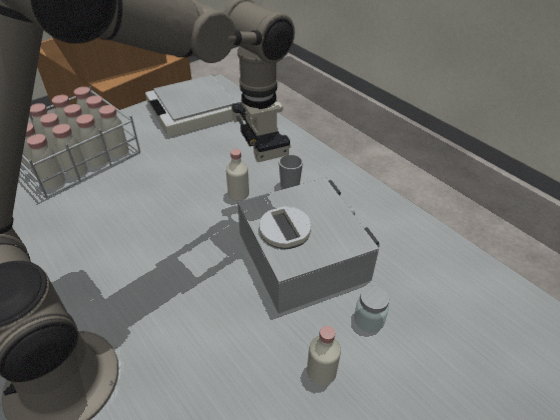

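The rectified views show the slot tilted 16.4 to 16.9°. I check that against the front edge of the hatch, fitted in the same pictures.

Run:
```python
from h import *
p=capture("top"); p2=capture("side"); ims=[]
for q in(p2,p):
    X,Y=np.meshgrid(np.arange(-160,160,.8),np.arange(-160,160,.8)); W=np.stack([530-Y,-45-X,np.full_like(X,116)],-1)
    C=W@q["R"].T+q["t"]; s=C[...,:2]/C[...,2:]; s=s*(1+q["k1"]*(s**2).sum(-1,keepdims=True))
    uv=(s@q["mtx"][:2,:2].T+q["mtx"][:2,2]).astype(np.float32)
    ims.append(cv2.normalize(cv2.cvtColor(cv2.remap(q["pixels"],uv[...,0],uv[...,1],cv2.INTER_LINEAR),cv2.COLOR_RGB2BGR),None,0,255,cv2.NORM_MINMAX))
im=np.hstack(ims); cv2.imwrite("pics/r10.png",im)
g=cv2.cvtColor(im,cv2.COLOR_BGR2GRAY)
l=cv2.createLineSegmentDetector().detect(g)[0][:,0]
for a in l:
    d=a[2:]-a[:2]; L=np.hypot(*d)
    an=np.degrees(np.arctan2(d[1],d[0]))%180
    if L>60 and an<60: print(np.round(a),round(L),round(an,2))
```

```text
[550. 162. 668. 198.] 123 16.71
[655. 239. 538. 204.] 122 16.85
[799.  40. 725.  19.] 77 16.59
[132. 150. 245. 185.] 119 17.01
[234. 225. 117. 189.] 122 16.81
[115. 267. 266. 313.] 158 16.71
[552. 277. 729. 330.] 185 16.61
[340.  10. 399.  28.] 62 16.97
[400.  40. 340.  22.] 63 16.64
[46. 92. -2. 55.] 61 37.21
[739.   9. 799.  27.] 62 17.14
[402. 384. 473. 389.] 72 3.63
[690. 346. 630. 327.] 63 17.03
[276. 354. 182. 326.] 99 16.37
[398. 391. 276. 354.] 127 16.67
```

View pics/r10.png

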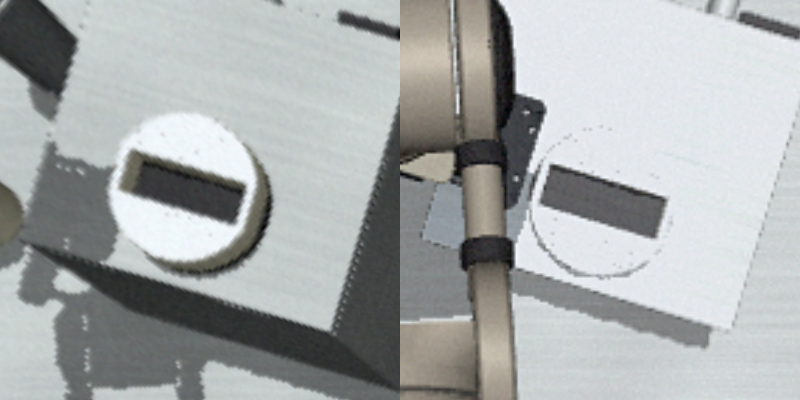

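The slot edges are at 16.7 to 17.0° and the hatch's front edge at 16.6 to 16.7°, so they are parallel within measurement error. The hatch is shut, the fingers are clear and the bystanders haven't moved. I hand the job in.

Run:
```python
from plant import *
print(close_job()); print(get_obs()['time'])
```

```text
the job is handed in; nothing more can be done
None
the job is handed in; nothing more can be done
```

The hatch is shut and the dial is turned clockwise to its stop. I handed the job in at about 14 s of the 48 s allowed; no verdict was reported.

**Hatch:** I pushed it down with closed fingertips on the plate beside the dial. The fingertips stopped at z 116.0 mm, the height of a shut hatch, with the force rising to about 23 N. After I lifted off, the networks put the front edge at z 114–115, so it stayed shut.

**Dial:** I set the fingertips in the front end of the slot and turned it clockwise along an arc. At the end the force rose to about 23 N without further motion. That force is well above what turning takes, so I read it as the hard stop. In both cameras the slot edges lie at 16.7–17.0° and the hatch's front edge at 16.6–16.7°, so they are parallel within measurement error.

**Bystanders:** The first bottle, jar and beaker read the same before and after, within the networks' few millimetres. The second bottle read the same mid-task and at the end. The gripper ended clear of everything, with about 0 N on it.

**Disagreements:** The box angle from the networks' points (17.5°) differs from the fitted edge lines (16.7°) by about 0.8°. The dial centre worked out from the hinge was about 3.6 mm off the slot centre measured in the pictures. Both are within the networks' stated accuracy, and I relied on the picture measurements.

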